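# Load the vial warmer

## Task

Raise the warmer's hood by its bar until it stands open by itself on its spring, then slide the vial carrier out to the loading station at the other end of the rails until it clicks in. Stand every vial that is on the table upright in a socket of the carrier, all the way down, slide the loaded carrier back under the hood's place until it clicks in at the inner station, and only then bring the hood down until it is fully shut. Leave the specimen cup and the tape roll where they are.

Things in the scene. Friction and masses are not known exactly. Their poses are not given: they have to be found in the camera images.
- warmer: white vial warmer fixed to the table, base plate 200 x 314 mm, 20 mm high; origin: centre of its underside. x axis: from its front (bar side, toward the robot) to its back (hinge side); y axis along its two aluminium rails, +y toward the hooded end, -y toward the open loading end
- hood (a joint): angle of the white box-shaped hood (170 mm deep in x, 152 wide in y, top 112 mm above the table) about its rear hinge: 0 shut, 1.65 fully open, leaning back a little past upright. A spring helps: below the balance point (about 0.85 rad) the hood sinks shut slowly; beyond it the spring carries it on to 1.65 and holds it there. A few newtons at the bar
- hood_hinge (a point): point on the hood's hinge axis in the middle of its width, 30 mm above the table; the axis is the warmer's y. Opening lifts the bar up and back
- hood_bar (a point): middle of the hood's dark round lifting bar: 12 mm thick, along the warmer's y, 92 mm clear between its arms, 50 mm ahead of the hood's front wall; when shut 220 mm in front of and 25 mm above the hinge axis; moves with the hood. Pinched from above, fingers closing along the warmer's x, it can turn between the fingers, so the tool may point down all the way
- carrier (a joint): slide of the blue vial carrier along the rails toward the warmer's -y, in m: 0 inner station (under the hood), 0.150 loading station. A spring detent holds it within 3 mm of either station; end stops lie 3 mm beyond each. About 1 N of drag, some 3 N to leave or enter a detent
- carrier_post (a point): grip point on the carrier's upright steel post, 14 mm diameter, 75 mm above the table, 15 mm below the post's top; the post stands 45 mm in front (-x) of the row of sockets, at the middle of the row, with 40 mm free of it above the carrier's foot
- socket0 (a point): centre of the floor of the carrier's socket nearest +y: round, 27 mm wide, 18 mm deep, floor 44 mm and block top 62 mm above the table. Four sockets in a row along the warmer's y, 33 mm apart, in a block 40 mm wide in x; they move with the carrier. Any vial fits any socket
- socket1 (a point): centre of the floor of the next socket, number 1 counted from the +y end (see socket0)
- socket2 (a point): centre of the floor of the next socket, number 2 counted from the +y end (see socket0)
- socket3 (a point): centre of the floor of the next socket, number 3 counted from the +y end (see socket0)
- vial_a: injection vial of brown glass with a red cap, 23 mm diameter, 46 mm tall (the cap, 20 mm wide, is the top 8 mm), about 22 g, bottom-heavy, standing on the bare table in front of the blue drape (a slab 40 mm high that begins some 0.52 m ahead of the robot); origin: centre of its underside, z up through the cap. May be absent (two to four vials are there)
- vial_b: injection vial of brown glass with a green cap, 23 mm diameter, 46 mm tall (the cap, 20 mm wide, is the top 8 mm), about 22 g, bottom-heavy, standing on the bare table in front of the blue drape (a slab 40 mm high that begins some 0.52 m ahead of the robot); origin: centre of its underside, z up through the cap. May be absent (two to four vials are there)
- vial_c: injection vial of brown glass with a grey cap, 23 mm diameter, 46 mm tall (the cap, 20 mm wide, is the top 8 mm), about 22 g, bottom-heavy, standing on the bare table in front of the blue drape (a slab 40 mm high that begins some 0.52 m ahead of the robot); origin: centre of its underside, z up through the cap. May be absent (two to four vials are there)
- vial_d: injection vial of brown glass with a red cap, 23 mm diameter, 46 mm tall (the cap, 20 mm wide, is the top 8 mm), about 22 g, bottom-heavy, standing on the bare table in front of the blue drape (a slab 40 mm high that begins some 0.52 m ahead of the robot); origin: centre of its underside, z up through the cap. May be absent (two to four vials are there)
- cup: specimen cup with a blue lid, 61 mm wide, 66 mm tall, a bystander; origin: centre of its underside
- tape: white roll of surgical tape lying flat, 58 mm wide, 25 mm tall, a bystander; origin: centre of its underside
Not all that is in view belongs to the job. Leave any purple look-alike of the vial_b alone. Leave any orange or yellow look-alike of the vial_d alone.

How it is judged (in metres and radians):
On the way, in this order (a step that is already met when the one before it is completed fails the run):
1. the hood stands open by itself, the fingers off it (value of joint hood above 1.45 rad and contact force between the fingers and warmer below 0.3 N), for 0.3 s.
2. the carrier is at the loading station, hood open (value of joint hood above 1.45 rad and value of joint carrier above 0.1455 m), for 0.2 s.
3. every vial stands in a socket of the carrier at the loading station, hood open (all of step 2 and (distance between vial_a and socket0 below 0.006 m or distance between vial_a and socket1 below 0.006 m or distance between vial_a and socket2 below 0.006 m or distance between vial_a and socket3 below 0.006 m) and angle between each of vial_a, vial_b, vial_c, vial_d's own z axis and vertical below 0.15 rad and (distance between vial_b and socket0 below 0.006 m or distance between vial_b and socket1 below 0.006 m or distance between vial_b and socket2 below 0.006 m or distance between vial_b and socket3 below 0.006 m) and (distance between vial_c and socket0 below 0.006 m or distance between vial_c and socket1 below 0.006 m or distance between vial_c and socket2 below 0.006 m or distance between vial_c and socket3 below 0.006 m) and (distance between vial_d and socket0 below 0.006 m or distance between vial_d and socket1 below 0.006 m or distance between vial_d and socket2 below 0.006 m or distance between vial_d and socket3 below 0.006 m)), for 0.2 s.
4. the loaded carrier is at the inner station, hood open (value of joint hood above 1.45 rad and value of joint carrier between -0.0045 and 0.0045 m and (distance between vial_a and socket0 below 0.006 m or distance between vial_a and socket1 below 0.006 m or distance between vial_a and socket2 below 0.006 m or distance between vial_a and socket3 below 0.006 m) and angle between each of vial_a, vial_b, vial_c, vial_d's own z axis and vertical below 0.15 rad and (distance between vial_b and socket0 below 0.006 m or distance between vial_b and socket1 below 0.006 m or distance between vial_b and socket2 below 0.006 m or distance between vial_b and socket3 below 0.006 m) and (distance between vial_c and socket0 below 0.006 m or distance between vial_c and socket1 below 0.006 m or distance between vial_c and socket2 below 0.006 m or distance between vial_c and socket3 below 0.006 m) and (distance between vial_d and socket0 below 0.006 m or distance between vial_d and socket1 below 0.006 m or distance between vial_d and socket2 below 0.006 m or distance between vial_d and socket3 below 0.006 m)), for 0.2 s.
At the end, for the whole second after the job is handed in: hood shut (within 0.04 rad), carrier at the inner station (within 4.5 mm), every vial that is present down in a socket (its underside within 6 mm of the socket's floor centre) and within 0.15 rad of upright (value of joint hood below 0.04 rad and value of joint carrier between -0.0045 and 0.0045 m and (distance between vial_a and socket0 below 0.006 m or distance between vial_a and socket1 below 0.006 m or distance between vial_a and socket2 below 0.006 m or distance between vial_a and socket3 below 0.006 m) and angle between each of vial_a, vial_b, vial_c, vial_d's own z axis and vertical below 0.15 rad and (distance between vial_b and socket0 below 0.006 m or distance between vial_b and socket1 below 0.006 m or distance between vial_b and socket2 below 0.006 m or distance between vial_b and socket3 below 0.006 m) and (distance between vial_c and socket0 below 0.006 m or distance between vial_c and socket1 below 0.006 m or distance between vial_c and socket2 below 0.006 m or distance between vial_c and socket3 below 0.006 m) and (distance between vial_d and socket0 below 0.006 m or distance between vial_d and socket1 below 0.006 m or distance between vial_d and socket2 below 0.006 m or distance between vial_d and socket3 below 0.006 m)); the robot touches nothing.
It fails at once if the specimen cup or the tape roll is moved more than 30 mm (distance of any of cup, tape from where it was at the start of the episode above 0.03 m).
Of vial_a, vial_b, vial_c, vial_d only 2 to 4 are there at a start; the rules pass over those that are not, and their reading is None.
At some moment in a run one of vial_a, vial_b, vial_c, vial_d may be knocked a few centimetres aside while the robot is not near it.
Once in a run the grip may slacken for a moment while it holds something.
It also fails if it takes over 210 s, if anything falls off the work surface, if the arm or the gripper's body presses on something with over 40 N, if the wrist force passes 120 N, or if a joint passes its speed limit or range.

## Robot

A 7-joint arm with a two-finger parallel gripper is mounted at the origin on a cart in front of the work surface, level with it; the furniture and walls round the work are solid. World frame = base frame: x ahead of the robot, y to its left, z up, the work surface at z = 0. Lengths are in mm, angles in rad, forces in N, time in s.
With the tool pointing down it reaches from about 400 to 900 mm from the base axis. Payload 5.6 kg.
Tool frame: the origin (TCP) lies on the mounting face of the last link; the fingertips stand 190 mm ahead of it and the grasp point (between the pads) lies 171 mm ahead of it (nose_length is the distance from the TCP to the fingertips, in mm); z points along the fingers, y is the line along which they close (so a half turn about z gives the same grasp; the last joint's range is limited). The gripper opens to 92 mm and grips with 3 to 60 N. Pads are 20 mm wide; open, the fingers measure 128 mm over their backs; the gripper's body (75 mm by 189 mm) begins 69 mm behind the grasp point.
Start: joints at [1.243, 0.468, -0.012, 1.603, 0.006, 1.071, -0.056], TCP at [182.591, -623.829, 404.692] pointing down, gripper open.
Joint ranges: [-2.53, 2.53], [-0.31, 2.02], [-1.57, 1.55], [0.28, 2.44], [-1.29, 4.43], [0.15, 1.84], [-2.92, 2.92]. Speed limits (rad/s): [2.57, 2.57, 3.14, 3.14, 3.14, 3.14, 3.14].

## Interface

Orientations are given as a rotation vector (axis times angle).
In Python, from bench import get_obs, snapshot, hand_in, nose_length gives the robot as it stands.
- The arm moves only by the tool step_arm, never from a script. Its argument "commands" is a list of rows, each an object with "slide": the shift along the world's x, y, z in mm, a list of three; "twist": the turn about the world's z in degrees; "claw": the closure, from 0 (fully open) to 1 (shut). In form: [{"slide": [x, y, z], "twist": twist, "claw": claw}, ...]. A call has exactly 5 rows; each row shifts and turns the commanded pose from where the row before left it; what a row does not reach is not made up. A row lasts 1/10 s, in which the tool goes at most 50 mm and 8.59 degrees, less where a joint would pass 70% of its speed; a pose out of reach is approached as far as the arm can. A call with a gripper value outside its range is refused whole. The fingers move at their own pace and stop on an object; the grip force is fixed at half the most. Time passes only in rows, so rows that do not move let the fingers close, or fill a call up. It gives the time, the measured TCP pose, the force, the opening and the grip force at its end, in the units of the state.
- get_obs(): the state, without advancing time (a new reading comes with each control period).
- snapshot(name): name is "scene" or "top" or "wrist"; returns a dict with "image" (400x640x3 uint8, red, green, blue), "depth" (400x640 float32, mm along the optical axis (not along the pixel's ray), 0 where there is no reading), "mtx" (3x3 intrinsics, pixels), "view" (4x4, takes a point from world to camera coordinates). Camera axes: x right, y down, z forward; pixel columns grow to the right and rows downward; lengths in mm; the calibration is good to about 2 mm. A picture is of the moment at which its call begins.
- hand_in(): hands the job in; it is judged then, once.
The state is a dict: "time": time; "qpos": joint angles; "joint_velocities": joint speeds; "effort": joint torques, N m; "tool_pos": TCP position; "eef_rot": TCP orientation; "force": force on the tool from outside, world axes, zero at the start; "torque": the same for the moment, N m; "grip_width": finger opening in mm; "grip_force": force on a finger pad.
Only numpy, scipy, OpenCV 4.12 (cv2) and the standard library are available. Lean on these libraries where they do the work, as an engineer would, in place of code of your own. Each camera call takes 0.05 s, during which the arm holds its last target. There are 200 camera calls.

## Working session

There is one attempt and no reset: what is moved stays moved. The work goes in short steps, Python scripts to look and compute and a tool call to move; the robot and the scene stay as the last step left them, time stands still between calls to the robot, and variables do not carry over. Pictures are saved under pics/ and viewed, at most 14 in all, crops included, and the job is handed in when it is done.

Besides the shell and the picture viewer there is one more tool, called after "Request:" in YAML: its name, and indented under it one key for each argument. step_arm: Moves the arm, as the interface text tells. Its arguments: {"type":"object","properties":{"commands":{"type":"array","items":{"type":"object","properties":{"slide":{"type":"array","items":{"type":"number"}},"twist":{"type":"number"},"claw":{"type":"number"}}}}},"required":["commands"]}

```bash
ls; mkdir -p pics
python3 - <<'E'
from bench import *
import cv2,numpy as np,pickle
o=get_obs();print({k:np.round(v,3) for k,v in o.items()},nose_length)
for n in("top","scene"):
    s=snapshot(n);pickle.dump(s,open(n+".pkl","wb"));cv2.imwrite(f"pics/{n}0.png",s["image"][:,:,::-1]);print(s["mtx"],s["view"].round(3))
E
```

```text
pics
{'time': np.float64(0.0), 'qpos': array([ 1.243,  0.468, -0.012,  1.604,  0.006,  1.071, -0.056]), 'joint_velocities': array([-0.002,  0.001,  0.002,  0.   , -0.001,  0.001, -0.   ]), 'effort': array([-0.0000e+00, -5.2056e+01, -1.3000e-02, -2.4375e+01, -5.7000e-02,
        1.7000e-02,  0.0000e+00]), 'tool_pos': array([ 182.464, -623.608,  403.734]), 'eef_rot': array([-3.108e+00, -4.450e-01,  1.000e-03]), 'force': array([ 0.08 ,  0.151, -0.49 ]), 'torque': array([0.038, 0.02 , 0.036]), 'grip_force': np.float64(0.0), 'grip_width': np.float64(92.176)} 190.1
[[483.06891282   0.         311.58577963]
 [  0.         483.06891282 198.36573871]
 [  0.           0.           1.        ]] [[-1.600000e-02 -1.000000e+00 -3.000000e-03  3.316400e+01]
 [-9.930000e-01  1.600000e-02 -1.130000e-01  5.449310e+02]
 [ 1.130000e-01  1.000000e-03 -9.940000e-01  1.549929e+03]
 [ 0.000000e+00  0.000000e+00  0.000000e+00  1.000000e+00]]
[[435.30627645   0.         320.94582549]
 [  0.         435.30627645 196.90193801]
 [  0.           0.           1.        ]] [[-6.27000e-01 -7.79000e-01 -9.00000e-03  3.45123e+02]
 [-4.00000e-01  3.32000e-01 -8.55000e-01  2.78525e+02]
 [ 6.68000e-01 -5.33000e-01 -5.19000e-01  8.10148e+02]
 [ 0.00000e+00  0.00000e+00  0.00000e+00  1.00000e+00]]
```

View pics/top0.png

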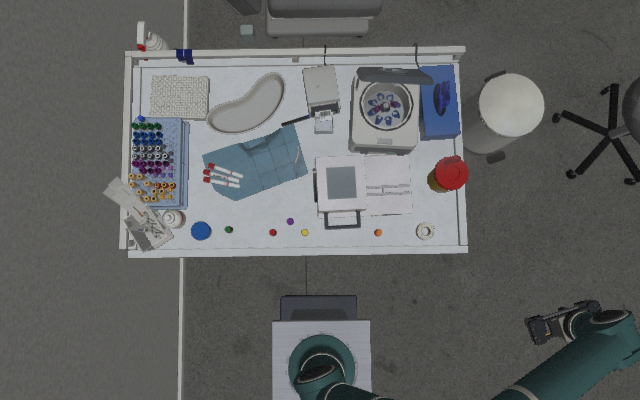

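View pics/scene0.png

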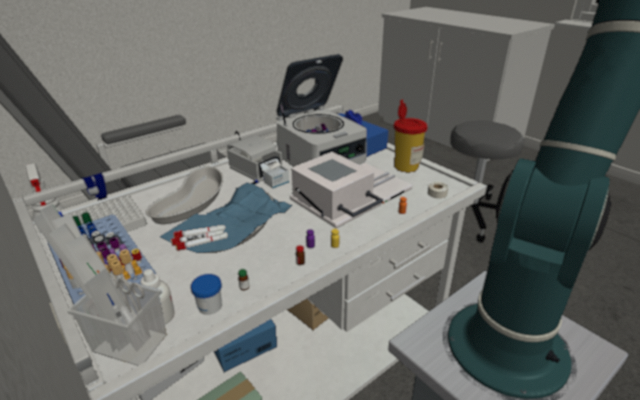

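The top view shows the hood at about (342,183), the bar at (343,226) and the rails to the right, around (390,185). Things that could be taken for a vial: green cap (229,229), red cap (272,232), purple (290,221), yellow (305,232), orange (378,232), plus the rack tubes and the red-capped tubes on the drape at (220,175). I choose green (vial_b) and the standing red (vial_a or vial_d). The other three colours are decoys. I'll check this in a close crop, and also look for a grey cap.

```bash
cat > h.py <<'E'
import numpy as np,cv2,pickle
from bench import *
def ray(s,px,z):
    K,V=s["mtx"],s["view"];R,t=V[:3,:3],V[:3,3];c=-R.T@t
    d=R.T@np.linalg.solve(K,[px[0],px[1],1]);return c+d*(z-c[2])/d[2]
def cloud(s):
    v,u=np.mgrid[:400,:640];d=s["depth"].astype(float)
    P=np.stack([u,v,np.ones_like(u)],-1)@np.linalg.inv(s["mtx"]).T*d[...,None]
    V=s["view"];return (P-V[:3,3])@V[:3,:3]
def blobs(s,z,box,amin=5):
    "saturated blobs in px box u0,v0,u1,v1"
    h=cv2.cvtColor(s["image"],cv2.COLOR_RGB2HSV);m=((h[...,1]>110)&(h[...,2]>50)).astype(np.uint8)
    M=np.zeros_like(m);u0,v0,u1,v1=box;M[v0:v1,u0:u1]=m[v0:v1,u0:u1]
    n,l,st,c=cv2.connectedComponentsWithStats(M)
    return [(c[i].round(1),st[i,4],int(np.median(h[...,0][l==i])),ray(s,c[i],z).round(1)) for i in range(1,n) if st[i,4]>=amin]
E
python3 - <<'E'
from h import *
s=pickle.load(open("top.pkl","rb"))
for b in blobs(s,46,(185,205,440,250)):print(b)
P=cloud(s)
# hood top plane
def rect(m):
    m=m.astype(np.uint8);n,l,st,c=cv2.connectedComponentsWithStats(m);i=1+np.argmax(st[1:,4]);q=P[l==i]
    r=cv2.minAreaRect(q[:,:2].astype(np.float32));return st[i],r,q.mean(0).round(1)
u0=np.zeros((400,640),bool);u0[140:225,305:425]=1
print("hood",rect(u0&(abs(P[...,2]-112)<6)))
print("base",rect(u0&(abs(P[...,2]-20)<6)))
u1=np.zeros((400,640),bool);u1[205:232,320:366]=1
h=cv2.cvtColor(s["image"],cv2.COLOR_RGB2HSV)
m=u1&(h[...,2]<90);print("bar",rect(m),P[m][:,2].min(),P[m][:,2].max())
for v in range(208,232,2):print(v,P[v,343].round(0),s["image"][v,343])
c=cv2.resize(s["image"][140:245,180:450],None,fx=2.9,fy=2.9,interpolation=cv2.INTER_CUBIC);cv2.imwrite("pics/c1.png",c[:,:,::-1])
E
```

```text
(array([289.8, 220.8]), np.int32(29), 139, array([472.2,  95.9,  46. ]))
(array([200. , 230.4]), np.int32(274), 108, array([445.7, 385.1,  46. ]))
(array([228.2, 228.9]), np.int32(23), 70, array([449.2, 294.5,  46. ]))
(array([272.4, 231.7]), np.int32(29), 0, array([437.7, 152.1,  46. ]))
(array([304.4, 232.1]), np.int32(33), 25, array([435. ,  49.1,  46. ]))
(array([377.9, 232.3]), np.int32(37), 12, array([ 430.4, -186.9,   46. ]))
hood (array([ 316,  155,   51,   56, 2355], dtype=int32), ((584.6333618164062, -67.63233184814453), (170.71336364746094, 152.28208923339844), 2.5326972007751465), array([584.4, -67.4, 111.1]))
base (array([ 360,  154,   53,   62, 2264], dtype=int32), ((589.8991088867188, -216.93397521972656), (202.59365844726562, 172.11241149902344), 1.5840113162994385), array([ 588.1, -226.7,   19. ]))
bar (array([323, 210,  37,  19, 196], dtype=int32), ((456.69683837890625, -38.597259521484375), (97.70848846435547, 195.35336303710938), 29.40680503845215), array([463.4, -70.8,  66.5])) 50.62788363614005 1601.7924489263462
208 [504. -72. 116.] [180 179 184]
210 [500. -73.  97.] [121 118 117]
212 [500. -78.  19.] [168 165 168]
214 [493. -78.  18.] [180 179 182]
216 [487. -78.  16.] [179 179 181]
218 [482. -79.  -7.] [173 177 181]
220 [475. -79.  -8.] [171 175 177]
222 [468. -78.   3.] [174 179 182]
224 [462. -79.  -2.] [162 166 169]
226 [452. -75.  56.] [60 61 65]
228 [445. -74.  59.] [94 97 98]
230 [442. -78.  -1.] [172 176 180]
```

View pics/c1.png

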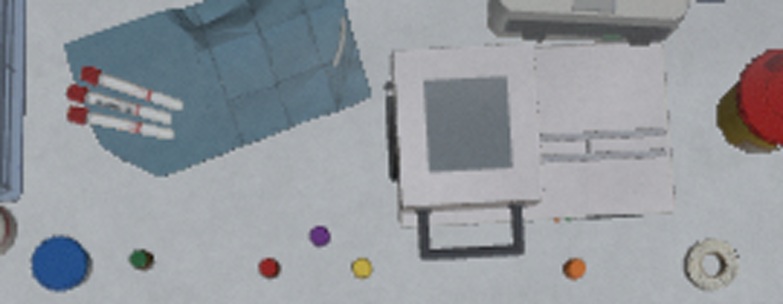

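The crop confirms the choice: green cap at (142,260) and red cap at (270,268) are wanted, while purple (320,236), yellow (362,268) and orange (574,268) are decoys. No grey cap is visible. The bar is at crop (470,254), world about (450,-72,55), which agrees with hinge minus 220 mm. I'll go above the bar, tool closing along x.

Request:
step_arm:
  commands:
    - {"slide":[13.4,27.6,0],"twist":3.8,"claw":0.5}
    - {"slide":[13.4,27.6,0],"twist":3.8,"claw":0.5}
    - {"slide":[13.4,27.6,0],"twist":3.8,"claw":0.5}
    - {"slide":[13.4,27.6,0],"twist":3.8,"claw":0.5}
    - {"slide":[13.4,27.6,0],"twist":3.8,"claw":0.5}

```text
time: 0.6
tool_pos: [249.9, -484.5, 404.3]
eef_rot: [-2.992, -0.957, 0.0]
force: [0.9, -0.5, 0.2]
grip_width: 54.2
grip_force: 0.0
```

Request:
step_arm:
  commands:
    - {"slide":[13.4,27.6,0],"twist":3.8,"claw":0.5}
    - {"slide":[13.4,27.6,0],"twist":3.8,"claw":0.5}
    - {"slide":[13.4,27.6,0],"twist":3.8,"claw":0.5}
    - {"slide":[13.4,27.6,0],"twist":3.8,"claw":0.5}
    - {"slide":[13.4,27.6,0],"twist":3.8,"claw":0.5}

```text
time: 1.1
tool_pos: [317.1, -346.3, 404.6]
eef_rot: [-2.793, -1.439, 0.0]
force: [0.2, -0.2, -0.1]
grip_width: 45.9
grip_force: 0.0
```

Request:
step_arm:
  commands:
    - {"slide":[13.4,27.6,0],"twist":3.8,"claw":0.5}
    - {"slide":[13.4,27.6,0],"twist":3.8,"claw":0.5}
    - {"slide":[13.4,27.6,0],"twist":3.8,"claw":0.5}
    - {"slide":[13.4,27.6,0],"twist":3.8,"claw":0.5}
    - {"slide":[13.4,27.6,0],"twist":3.8,"claw":0.5}

```text
time: 1.6
tool_pos: [384.0, -208.1, 404.7]
eef_rot: [2.517, 1.88, -0.0]
force: [0.3, -0.6, -0.1]
grip_width: 46.2
grip_force: 0.0
```

Request:
step_arm:
  commands:
    - {"slide":[13.4,27.6,0],"twist":3.8,"claw":0.5}
    - {"slide":[13.4,27.6,0],"twist":3.8,"claw":0.5}
    - {"slide":[13.4,27.6,0],"twist":3.8,"claw":0.5}
    - {"slide":[13.4,27.6,0],"twist":3.8,"claw":0.5}
    - {"slide":[0,0,0],"twist":0,"claw":0.5}

```text
time: 2.1
tool_pos: [438.3, -95.4, 404.9]
eef_rot: [-2.241, -2.202, -0.003]
force: [0.2, 0.3, 0.0]
grip_width: 45.8
grip_force: 0.0
```

Request:
step_arm:
  commands:
    - {"slide":[6,12,-10],"twist":1.5,"claw":0.5}
    - {"slide":[6,11,-10],"twist":1.5,"claw":0.5}
    - {"slide":[0,0,-20],"twist":0,"claw":0.5}
    - {"slide":[0,0,-20],"twist":0,"claw":0.5}
    - {"slide":[0,0,0],"twist":0,"claw":0.5}

```text
time: 2.6
tool_pos: [448.1, -76.2, 341.8]
eef_rot: [-2.187, -2.247, 0.004]
force: [-0.6, -0.7, -1.3]
grip_width: 45.8
grip_force: 0.0
```

Run:
```python
from h import *
o=get_obs();print(o["tool_pos"],o["eef_rot"])
s=snapshot("wrist");cv2.imwrite("pics/w1.png",s["image"][:,:,::-1])
P=cloud(s);m=(cv2.cvtColor(s["image"],cv2.COLOR_RGB2HSV)[...,2]<100)&(abs(P[...,2]-58)<8)&(P[...,0]>430)&(P[...,0]<470)
q=P[m];print(m.sum(),q[:,0].min(),q[:,0].max(),q.mean(0))
if m.sum()>50:print(cv2.minAreaRect(q[:,:2].astype(np.float32)))
t=pickle.load(open("top.pkl","rb"));Q=cloud(t)
b=(Q[...,2]>130)&(Q[...,2]<500)&(Q[...,1]>-200)&(Q[...,1]<40)&(Q[...,0]>600)
print("behind minx",Q[b].min(0),Q[b].max(0))
```

```text
[448.06634795 -76.23388526 341.75257682] [-2.18716181 -2.24747611  0.00449254]
2093 443.9870035588888 469.9629355305974 [453.62529643 -67.90746638  60.54018407]
((458.2115173339844, -73.46272277832031), (25.876815795898438, 113.54169464111328), 1.40670645236969)
behind minx [ 696.51905008 -199.99037909  130.01095893] [ 934.04371276 -104.05850292  345.9267363 ]
```

View pics/w1.png

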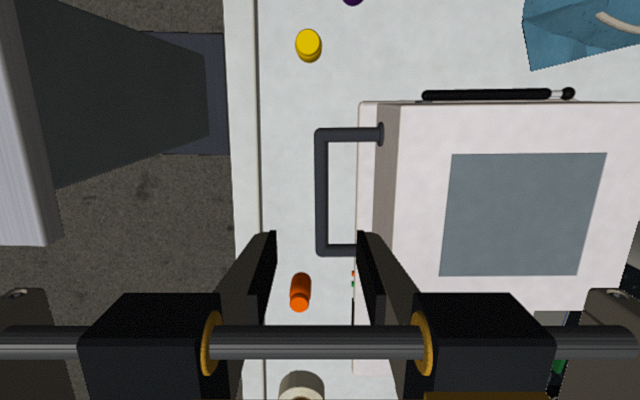

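The wrist view shows the bar at (322,190), square to the fingers, with its top at 61 mm (centre about x 450, z 55), so it agrees with the top view. I'll descend and pinch.

Request:
step_arm:
  commands:
    - {"slide":[1,2,-25],"twist":0,"claw":0.5}
    - {"slide":[1,2,-25],"twist":0,"claw":0.5}
    - {"slide":[0,0,-25],"twist":0,"claw":0.5}
    - {"slide":[0,0,-20],"twist":0,"claw":0.5}
    - {"slide":[0,0,-15],"twist":0,"claw":0.5}

```text
time: 3.15
tool_pos: [451.4, -72.5, 234.1]
eef_rot: [2.192, 2.25, 0.0]
force: [0.6, -0.2, -0.1]
grip_width: 45.9
grip_force: 0.0
```

Request:
step_arm:
  commands:
    - {"slide":[0,0,0],"twist":0,"claw":0.5}
    - {"slide":[0,0,0],"twist":0,"claw":0.9}
    - {"slide":[0,0,0],"twist":0,"claw":1}
    - {"slide":[0,0,0],"twist":0,"claw":1}
    - {"slide":[0,0,0],"twist":0,"claw":1}

```text
time: 3.65
tool_pos: [451.5, -72.6, 235.4]
eef_rot: [2.191, 2.249, 0.001]
force: [-0.4, 0.3, -0.4]
grip_width: 16.1
grip_force: 0.0
```

Request:
step_arm:
  commands:
    - {"slide":[0,0,-4],"twist":0,"claw":1}
    - {"slide":[0,0,0],"twist":0,"claw":1}
    - {"slide":[0,0,0],"twist":0,"claw":1}
    - {"slide":[1.5,0,11],"twist":0,"claw":1}
    - {"slide":[2,0,11],"twist":0,"claw":1}

```text
time: 4.15
tool_pos: [454.1, -72.7, 252.9]
eef_rot: [-2.191, -2.249, 0.003]
force: [-1.5, -1.1, -1.9]
grip_width: 10.7
grip_force: 30.0
```

Run:
```python
from h import *
o=get_obs();print(o["tool_pos"],o["force"],o["grip_width"],o["grip_force"])
```

```text
[454.08709379 -72.70868627 252.92083873] [-1.46305923 -1.12257422 -1.89881157] 10.69456276286722 30.000556111335754
```

Request:
step_arm:
  commands:
    - {"slide":[5.8,0.2,21.4],"twist":0,"claw":1}
    - {"slide":[7.9,0.3,20.7],"twist":0,"claw":1}
    - {"slide":[9.8,0.3,19.8],"twist":0,"claw":1}
    - {"slide":[11.8,0.4,18.7],"twist":0,"claw":1}
    - {"slide":[13.6,0.5,17.4],"twist":0,"claw":1}

```text
time: 4.65
tool_pos: [501.5, -70.9, 351.3]
eef_rot: [-2.188, -2.246, 0.011]
force: [-8.5, -1.1, 4.1]
grip_width: 10.8
grip_force: 30.0
```

Request:
step_arm:
  commands:
    - {"slide":[15.2,0.5,16],"twist":0,"claw":1}
    - {"slide":[16.9,0.6,14.4],"twist":0,"claw":1}
    - {"slide":[18.2,0.6,12.6],"twist":0,"claw":1}
    - {"slide":[19.4,0.7,10.8],"twist":0,"claw":1}
    - {"slide":[20.3,0.7,8.8],"twist":0,"claw":1}

```text
time: 5.15
tool_pos: [593.8, -67.3, 416.0]
eef_rot: [2.191, 2.25, -0.0]
force: [-0.1, 0.3, -0.8]
grip_width: 11.2
grip_force: 30.0
```

Request:
step_arm:
  commands:
    - {"slide":[21.1,0.7,6.7],"twist":0,"claw":1}
    - {"slide":[21.6,0.7,4.6],"twist":0,"claw":1}
    - {"slide":[22,0.7,2.3],"twist":0,"claw":1}
    - {"slide":[0,0,0],"twist":0,"claw":1}
    - {"slide":[0,0,0],"twist":0,"claw":1}

```text
time: 5.65
tool_pos: [658.9, -65.3, 428.5]
eef_rot: [2.19, 2.249, 0.005]
force: [0.5, 0.3, 4.6]
grip_width: 11.3
grip_force: 30.0
```

Request:
step_arm:
  commands:
    - {"slide":[15,0.5,0],"twist":0,"claw":1}
    - {"slide":[10,0.5,-1],"twist":0,"claw":0.5}
    - {"slide":[0,0,0],"twist":0,"claw":0.3}
    - {"slide":[0,0,0],"twist":0,"claw":0.3}
    - {"slide":[0,0,20],"twist":0,"claw":0.3}

```text
time: 6.15
tool_pos: [682.1, -64.8, 442.6]
eef_rot: [-2.188, -2.247, 0.007]
force: [0.2, -0.2, -0.3]
grip_width: 40.7
grip_force: 0.0
```

Request:
step_arm:
  commands:
    - {"slide":[0,0,25],"twist":0,"claw":0.3}
    - {"slide":[0,0,25],"twist":0,"claw":0.3}
    - {"slide":[-20,0,10],"twist":0,"claw":0.3}
    - {"slide":[-30,0,0],"twist":0,"claw":0.3}
    - {"slide":[-30,0,0],"twist":0,"claw":0.3}

```text
time: 6.65
tool_pos: [601.6, -64.4, 505.5]
eef_rot: [-2.191, -2.25, 0.002]
force: [-1.1, -0.4, 0.5]
grip_width: 64.4
grip_force: 0.0
```

Run:
```python
from h import *
o=get_obs();print(o["tool_pos"],o["force"],o["grip_width"])
s=snapshot("top");pickle.dump(s,open("top1.pkl","wb"));w=snapshot("scene")
a=cv2.resize(s["image"][140:250,180:450],None,fx=2.4,fy=2.4,interpolation=cv2.INTER_CUBIC);b=w["image"][100:330,120:500]
c=np.zeros((270+230,660,3),np.uint8);c[:264,:648]=a;c[266:496,:380]=b
cv2.imwrite("pics/c2.png",c[:,:,::-1])
P=cloud(s);h=cv2.cvtColor(s["image"],cv2.COLOR_RGB2HSV)
m=(abs(P[...,2]-90)<6)&(P[...,0]>480)&(P[...,0]<660)&(P[...,1]>-160)&(P[...,1]<20);print("post",m.sum(),P[m].mean(0) if m.any() else 0)
```

```text
[601.63211726 -64.36708524 505.49137958] [-1.13594981 -0.42879384  0.4919164 ] 64.44540137653028
post 14 [519.38350142 -69.76400034  89.14298317]
```

View pics/c2.png

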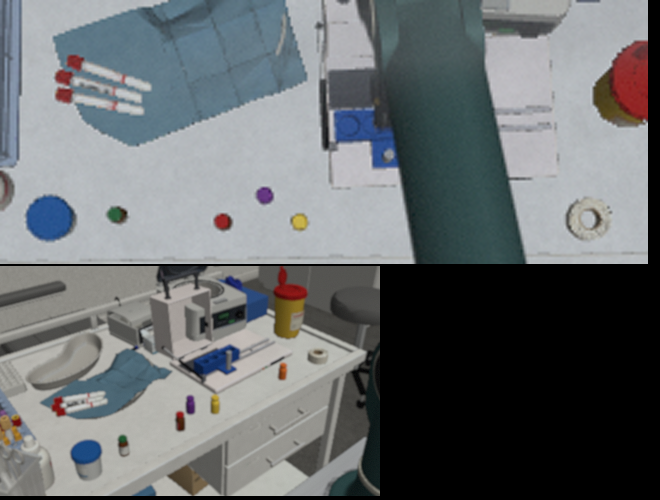

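The hood stands open. The carrier is visible with its post at crop (388,155), world about (519,-70) with its top at 89 mm as expected. I'll turn 90° and go above the post.

Request:
step_arm:
  commands:
    - {"slide":[-8,-0.5,-5],"twist":7.5,"claw":0.5}
    - {"slide":[-8,-0.5,-5],"twist":7.5,"claw":0.5}
    - {"slide":[-8,-0.5,-5],"twist":7.5,"claw":0.5}
    - {"slide":[-8,-0.5,-5],"twist":7.5,"claw":0.5}
    - {"slide":[-8,-0.5,-5],"twist":7.5,"claw":0.5}

```text
time: 7.25
tool_pos: [562.9, -67.2, 480.3]
eef_rot: [-1.344, -2.838, 0.0]
force: [0.6, 0.5, 0.2]
grip_width: 45.9
grip_force: 0.0
```

Request:
step_arm:
  commands:
    - {"slide":[-8,-0.5,-10],"twist":7.5,"claw":0.5}
    - {"slide":[-8,-0.5,-10],"twist":7.5,"claw":0.5}
    - {"slide":[-8,-0.5,-10],"twist":7.5,"claw":0.5}
    - {"slide":[-8,-0.5,-20],"twist":7.5,"claw":0.5}
    - {"slide":[-8,-0.5,-20],"twist":7.5,"claw":0.5}

```text
time: 7.75
tool_pos: [522.9, -69.7, 410.3]
eef_rot: [-0.361, -3.121, 0.0]
force: [-0.0, -0.0, -0.7]
grip_width: 45.7
grip_force: 0.0
```

Request:
step_arm:
  commands:
    - {"slide":[0,0,-20],"twist":7.5,"claw":0.5}
    - {"slide":[0,0,-20],"twist":7.5,"claw":0.5}
    - {"slide":[0,0,-20],"twist":0,"claw":0.5}
    - {"slide":[0,0,0],"twist":0,"claw":0.5}
    - {"slide":[0,0,0],"twist":0,"claw":0.5}

```text
time: 8.25
tool_pos: [523.4, -69.5, 351.0]
eef_rot: [0.041, -3.141, -0.001]
force: [0.6, 0.2, -0.5]
grip_width: 46.1
grip_force: 0.0
```

Run:
```python
from h import *
o=get_obs();print(o["tool_pos"],o["eef_rot"],o["qpos"])
s=snapshot("wrist");pickle.dump(s,open("w2.pkl","wb"));cv2.imwrite("pics/w2.png",s["image"][:,:,::-1])
P=cloud(s)
m=(abs(P[...,2]-90)<5)&(abs(P[...,0]-519)<25)&(abs(P[...,1]+70)<30);print("post",m.sum(),P[m].mean(0),np.median(P[m],0))
h=cv2.cvtColor(s["image"],cv2.COLOR_RGB2HSV);m=(h[...,0]>100)&(h[...,0]<125)&(h[...,1]>130)&(abs(P[...,2]-62)<4);print("block",cv2.minAreaRect(P[m][:,:2].astype(np.float32)))
```

```text
[523.43711587 -69.50008227 350.98535039] [ 4.11466287e-02 -3.14066359e+00 -8.14080167e-04] [ 0.72290275  0.47106695 -0.82107373  1.90963043  0.42225964  0.94286834
  1.29816367]
post 253 [520.59878268 -71.47688533  90.10353659] [520.50892893 -71.35727096  90.35651584]
block ((554.3648681640625, -70.66177368164062), (65.25200653076172, 136.82986450195312), 3.8161089420318604)
```

View pics/w2.png

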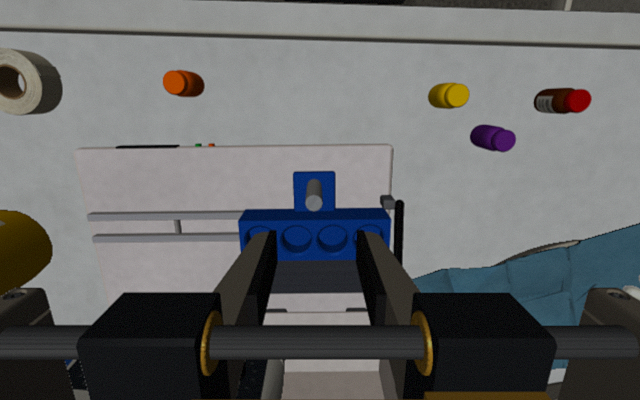

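The post is at pixel (314,190), measured (520.5,-71.4, top 90), and the sockets are clearly seen at y row 238. I'll descend and grip the post.

Request:
step_arm:
  commands:
    - {"slide":[-1.5,-1,-20],"twist":0,"claw":0.5}
    - {"slide":[-1.5,-1,-25],"twist":0,"claw":0.5}
    - {"slide":[0,0,-25],"twist":0,"claw":0.5}
    - {"slide":[0,0,-20],"twist":0,"claw":0.5}
    - {"slide":[0,0,-13],"twist":0,"claw":0.5}

```text
time: 8.8
tool_pos: [520.6, -71.6, 247.7]
eef_rot: [-0.041, 3.141, -0.001]
force: [-1.0, 0.1, -0.3]
grip_width: 46.0
grip_force: 0.0
```

Request:
step_arm:
  commands:
    - {"slide":[0,0,0],"twist":0,"claw":0.8}
    - {"slide":[0,0,0],"twist":0,"claw":1}
    - {"slide":[0,0,0],"twist":0,"claw":1}
    - {"slide":[0,0,0],"twist":0,"claw":1}
    - {"slide":[0,0,0],"twist":0,"claw":1}

```text
time: 9.3
tool_pos: [520.7, -71.6, 248.8]
eef_rot: [-0.041, 3.14, -0.001]
force: [-0.9, 0.7, 3.8]
grip_width: 13.5
grip_force: 30.0
```

Request:
step_arm:
  commands:
    - {"slide":[0.2,-6,0],"twist":0,"claw":1}
    - {"slide":[0.5,-14,0],"twist":0,"claw":1}
    - {"slide":[0.5,-14,0],"twist":0,"claw":1}
    - {"slide":[0.5,-14,0],"twist":0,"claw":1}
    - {"slide":[0.5,-14,0],"twist":0,"claw":1}

```text
time: 9.8
tool_pos: [523.0, -134.6, 248.8]
eef_rot: [-0.041, 3.139, -0.001]
force: [0.8, 0.7, 5.0]
grip_width: 13.1
grip_force: 30.0
```

Request:
step_arm:
  commands:
    - {"slide":[0.5,-14,0],"twist":0,"claw":1}
    - {"slide":[0.5,-14,0],"twist":0,"claw":1}
    - {"slide":[0.5,-14,0],"twist":0,"claw":1}
    - {"slide":[0.5,-14,0],"twist":0,"claw":1}
    - {"slide":[0.5,-14,0],"twist":0,"claw":1}

```text
time: 10.3
tool_pos: [525.6, -204.7, 248.8]
eef_rot: [-0.041, 3.139, -0.001]
force: [0.7, 1.6, 5.6]
grip_width: 13.2
grip_force: 30.0
```

Request:
step_arm:
  commands:
    - {"slide":[0.3,-10,0],"twist":0,"claw":1}
    - {"slide":[0.3,-8,0],"twist":0,"claw":1}
    - {"slide":[0,-1,0],"twist":0,"claw":1}
    - {"slide":[0,0,0],"twist":0,"claw":1}
    - {"slide":[0,0,0],"twist":0,"claw":1}

```text
time: 10.8
tool_pos: [526.3, -223.6, 248.8]
eef_rot: [-0.04, 3.138, -0.002]
force: [1.3, 0.3, 6.0]
grip_width: 13.4
grip_force: 30.0
```

Request:
step_arm:
  commands:
    - {"slide":[0,0,0],"twist":0,"claw":0.5}
    - {"slide":[0,0,0],"twist":0,"claw":0.5}
    - {"slide":[0,0,0],"twist":0,"claw":0.5}
    - {"slide":[0,0,20],"twist":0,"claw":0.5}
    - {"slide":[0,0,30],"twist":0,"claw":0.5}

```text
time: 11.3
tool_pos: [524.6, -222.5, 296.5]
eef_rot: [0.042, -3.137, -0.004]
force: [-0.1, -1.2, -0.1]
grip_width: 45.8
grip_force: 0.0
```

Request:
step_arm:
  commands:
    - {"slide":[0,0,30],"twist":0,"claw":0.5}
    - {"slide":[0,0,30],"twist":0,"claw":0.5}
    - {"slide":[0,0,0],"twist":0,"claw":0.5}
    - {"slide":[0,0,0],"twist":0,"claw":0.5}
    - {"slide":[0,0,0],"twist":0,"claw":0.5}

```text
time: 11.8
tool_pos: [524.9, -222.7, 356.5]
eef_rot: [0.041, -3.139, -0.001]
force: [0.1, -0.1, 0.4]
grip_width: 45.9
grip_force: 0.0
```

Run:
```python
from h import *
o=get_obs();print(o["tool_pos"])
s=snapshot("wrist");pickle.dump(s,open("w3.pkl","wb"));cv2.imwrite("pics/w3.png",s["image"][:,:,::-1])
P=cloud(s);g=(P[...,0]>480)&(P[...,0]<620)&(P[...,1]>-310)&(P[...,1]<-130)
m=g&(abs(P[...,2]-90)<5)&(P[...,0]<560)&(abs(P[...,1]+222)<25);print("post",m.sum(),np.median(P[m],0))
for lo,hi in((60,65),(41,47)):
    m=g&(P[...,2]>lo)&(P[...,2]<hi)&(P[...,0]>535)
    n,l,st,c=cv2.connectedComponentsWithStats(m.astype(np.uint8))
    for i in range(1,n):
        if st[i,4]>60:
            q=P[l==i];print(lo,st[i,4],c[i].round(),q.mean(0).round(1),cv2.minAreaRect(q[:,:2].astype(np.float32)))
t=snapshot("top");pickle.dump(t,open("top2.pkl","wb"))
for b in blobs(t,46,(185,205,440,250)):print(b)
```

```text
[ 524.9262403  -222.66817855  356.51831512]
post 239 [ 526.20567782 -223.51775124   90.40824013]
60 2793 [316. 238.] [ 568.1 -221.8   62.3] ((572.2633666992188, -221.966796875), (41.07524108886719, 137.43580627441406), 2.1213510036468506)
41 308 [315. 216.] [ 552.4 -222.8   44.1] ((552.2935791015625, -222.72218322753906), (1.3292979001998901, 136.48748779296875), 2.043576717376709)
41 398 [298. 238.] [ 576.7 -238.8   44.6] ((576.348876953125, -238.6278839111328), (21.37807273864746, 23.14978790283203), 29.092897415161133)
41 395 [333. 238.] [ 575.4 -204.9   44.6] ((575.2081298828125, -205.03961181640625), (22.51988410949707, 21.439468383789062), 58.809417724609375)
41 61 [372. 231.] [ 566.6 -167.2   44.5] ((566.0181274414062, -167.53140258789062), (17.97428321838379, 5.168118476867676), 77.88739013671875)
(array([289.9, 220.8]), np.int32(28), 139, array([472.2,  95.6,  46. ]))
(array([200. , 230.4]), np.int32(274), 107, array([445.7, 385.1,  46. ]))
(array([228.3, 228.9]), np.int32(22), 70, array([449.1, 294.2,  46. ]))
(array([272.4, 231.7]), np.int32(29), 0, array([437.7, 152.1,  46. ]))
(array([304.3, 232. ]), np.int32(32), 25, array([435.2,  49.4,  46. ]))
(array([377.9, 232.3]), np.int32(37), 12, array([ 430.4, -186.9,   46. ]))
```

View pics/w3.png

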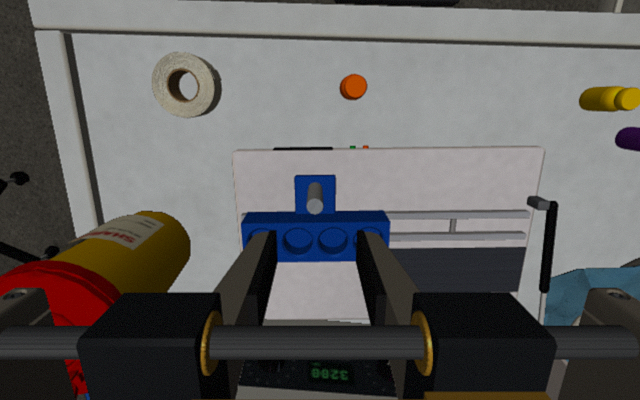

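The carrier is at the loading station: post at pixel (314,195), block centre (572,-222), shift 152 mm. The sockets are empty, with floors at 44 mm. Now to above the red-capped vial.

Request:
step_arm:
  commands:
    - {"slide":[-6,26,0],"twist":0,"claw":0.4}
    - {"slide":[-6,29,0],"twist":0,"claw":0.4}
    - {"slide":[-7,29,0],"twist":0,"claw":0.4}
    - {"slide":[-7,29,0],"twist":0,"claw":0.4}
    - {"slide":[-7,29,0],"twist":0,"claw":0.4}

```text
time: 12.4
tool_pos: [492.0, -79.4, 357.0]
eef_rot: [0.042, -3.14, -0.001]
force: [0.8, -0.5, -0.4]
grip_width: 55.0
grip_force: 0.0
```

Request:
step_arm:
  commands:
    - {"slide":[-7,29,0],"twist":0,"claw":0.4}
    - {"slide":[-7,29,0],"twist":0,"claw":0.4}
    - {"slide":[-7,29,0],"twist":0,"claw":0.4}
    - {"slide":[-7,29,0],"twist":0,"claw":0.4}
    - {"slide":[-7,29,0],"twist":0,"claw":0.4}

```text
time: 12.9
tool_pos: [456.9, 65.5, 357.2]
eef_rot: [0.042, -3.14, -0.0]
force: [1.0, 0.1, -0.2]
grip_width: 55.0
grip_force: 0.0
```

Request:
step_arm:
  commands:
    - {"slide":[-7,29,-5],"twist":0,"claw":0.4}
    - {"slide":[-7,29,-10],"twist":0,"claw":0.4}
    - {"slide":[-5,30,-10],"twist":0,"claw":0.4}
    - {"slide":[0,0,0],"twist":0,"claw":0.4}
    - {"slide":[0,0,0],"twist":0,"claw":0.4}

```text
time: 13.4
tool_pos: [438.2, 152.8, 332.2]
eef_rot: [0.045, -3.139, 0.0]
force: [0.6, -1.1, 0.7]
grip_width: 55.1
grip_force: 0.0
```

```bash
cat >> h.py <<'E'
def cap(s,hues):
    P=cloud(s);h=cv2.cvtColor(s["image"],cv2.COLOR_RGB2HSV);r=[]
    m=np.isin(h[...,0],list(hues))&(h[...,1]>120)&(h[...,2]>40)&(abs(P[...,2]-46)<2.5)&(P[...,0]<520)
    n,l,st,c=cv2.connectedComponentsWithStats(m.astype(np.uint8))
    for i in range(1,n):
        if st[i,4]>40:
            q=P[l==i];r.append((c[i].round(),st[i,4],q.mean(0).round(1),np.round(cv2.minEnclosingCircle(q[:,:2].astype(np.float32))[0],1)))
    return r
E
python3 - <<'E'
from h import *
o=get_obs();print(o["tool_pos"],o["eef_rot"],o["qpos"])
s=snapshot("wrist");pickle.dump(s,open("w4.pkl","wb"))
print(cap(s,[*range(0,6),*range(174,180)]))
t=snapshot("top")
for b in blobs(t,46,(185,205,440,250)):print(b)
E
```

```text
[438.23944347 152.77061111 332.19211312] [ 4.47811424e-02 -3.13943078e+00  3.22706806e-04] [ 0.34972983  0.41382139 -0.8987736   2.06517264  0.42790157  0.85833064
  0.80329566]
[(array([316., 196.]), np.int32(362), array([437.7, 152.4,  46.6]), array([438.2, 152.5])), (array([632., 257.]), np.int32(148), array([488.3, 443.4,  46.6]), array([490.9, 448.5]))]
(array([387.5, 205.5]), np.int32(24), 110, array([ 516.5, -220.8,   46. ]))
(array([200. , 230.4]), np.int32(274), 108, array([445.8, 385.1,  46. ]))
(array([227.7, 229. ]), np.int32(18), 70, array([448.8, 295.9,  46. ]))
(array([304.4, 231.9]), np.int32(31), 25, array([435.4,  49.1,  46. ]))
(array([377.9, 232.3]), np.int32(37), 12, array([ 430.4, -186.9,   46. ]))
```

Request:
step_arm:
  commands:
    - {"slide":[0,0,-25],"twist":0,"claw":0.4}
    - {"slide":[0,0,-30],"twist":0,"claw":0.4}
    - {"slide":[0,0,-30],"twist":0,"claw":0.4}
    - {"slide":[0,0,-20],"twist":0,"claw":0.4}
    - {"slide":[0,0,-15],"twist":0,"claw":0.4}

```text
time: 14.0
tool_pos: [438.9, 150.8, 211.6]
eef_rot: [0.037, -3.14, 0.001]
force: [-0.9, -0.2, -0.5]
grip_width: 55.0
grip_force: 0.0
```

Request:
step_arm:
  commands:
    - {"slide":[0,0,0],"twist":0,"claw":0.6}
    - {"slide":[0,0,0],"twist":0,"claw":0.7}
    - {"slide":[0,0,0],"twist":0,"claw":0.8}
    - {"slide":[0,0,0],"twist":0,"claw":1}
    - {"slide":[0,0,0],"twist":0,"claw":1}

```text
time: 14.5
tool_pos: [439.0, 152.4, 213.7]
eef_rot: [-0.041, 3.14, 0.0]
force: [0.3, -0.5, 3.0]
grip_width: 22.0
grip_force: 30.0
```

Request:
step_arm:
  commands:
    - {"slide":[0,0,15],"twist":0,"claw":1}
    - {"slide":[0,0,25],"twist":0,"claw":1}
    - {"slide":[0,0,30],"twist":0,"claw":1}
    - {"slide":[0,-10,25],"twist":0,"claw":1}
    - {"slide":[5,-20,15],"twist":0,"claw":1}

```text
time: 15.0
tool_pos: [443.3, 123.7, 325.1]
eef_rot: [-0.047, 3.138, 0.001]
force: [0.8, -0.9, 0.3]
grip_width: 21.8
grip_force: 30.0
```

Request:
step_arm:
  commands:
    - {"slide":[8,-26,0],"twist":0,"claw":1}
    - {"slide":[10,-28,0],"twist":0,"claw":1}
    - {"slide":[10,-28,0],"twist":0,"claw":1}
    - {"slide":[10,-28,0],"twist":0,"claw":1}
    - {"slide":[10,-28,0],"twist":0,"claw":1}

```text
time: 15.5
tool_pos: [491.8, -16.8, 323.3]
eef_rot: [-0.041, 3.141, -0.001]
force: [0.3, 0.1, 0.5]
grip_width: 21.9
grip_force: 30.0
```

Request:
step_arm:
  commands:
    - {"slide":[10,-28,0],"twist":0,"claw":1}
    - {"slide":[10,-28,0],"twist":0,"claw":1}
    - {"slide":[10,-28,0],"twist":0,"claw":1}
    - {"slide":[10,-28,0],"twist":0,"claw":1}
    - {"slide":[10,-28,0],"twist":0,"claw":1}

```text
time: 16.0
tool_pos: [541.7, -156.8, 323.2]
eef_rot: [-0.041, 3.141, -0.0]
force: [0.3, 0.6, -0.3]
grip_width: 21.7
grip_force: 30.0
```

Request:
step_arm:
  commands:
    - {"slide":[10,-28,0],"twist":0,"claw":1}
    - {"slide":[10,-28,0],"twist":0,"claw":1}
    - {"slide":[10,-27,0],"twist":0,"claw":1}
    - {"slide":[0,0,0],"twist":0,"claw":1}
    - {"slide":[0,0,0],"twist":0,"claw":1}

```text
time: 16.5
tool_pos: [571.4, -238.7, 322.8]
eef_rot: [0.04, -3.141, -0.001]
force: [0.4, 0.5, -0.2]
grip_width: 21.9
grip_force: 30.0
```

Run:
```python
from h import *
o=get_obs();print(o["tool_pos"],o["grip_width"],o["grip_force"])
s=snapshot("wrist");pickle.dump(s,open("w5.pkl","wb"));cv2.imwrite("pics/w5.png",s["image"][:,:,::-1])
P=cloud(s);h=cv2.cvtColor(s["image"],cv2.COLOR_RGB2HSV)
m=((h[...,0]<6)|(h[...,0]>174))&(h[...,1]>120)&(h[...,2]>40)&(abs(P[...,0]-572)<25)&(abs(P[...,1]+238)<25)
q=P[m];print(m.sum(),q.min(0),q.max(0));q=q[q[:,2]>q[:,2].max()-2.5];print("cap top",q.mean(0))
m=(P[...,2]>59)&(P[...,2]<65)&(P[...,0]>535)&(P[...,0]<610)&(abs(P[...,1]+222)<90);print(cv2.minAreaRect(P[m][:,:2].astype(np.float32)))
```

```text
[ 571.35373084 -238.74112579  322.75101958] 21.87342607644632 29.99534100294113
1174 [ 560.64322328 -249.38633094  116.48564959] [ 579.4797243  -227.80665906  157.41901694]
cap top [ 569.87589318 -238.54637625  155.80610001]
((572.3223266601562, -221.91702270507812), (40.77947998046875, 137.28355407714844), 2.1540610790252686)
```

View pics/w5.png

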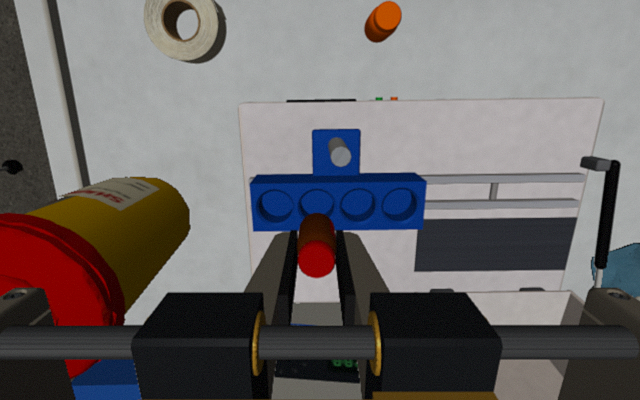

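Vial held upright at (316,255), above socket 2, whose rim shows at (316,200). It needs +2 mm in x. Lowering.

Request:
step_arm:
  commands:
    - {"slide":[2,0,-15],"twist":0,"claw":1}
    - {"slide":[0,0,-20],"twist":0,"claw":1}
    - {"slide":[0,0,-8],"twist":0,"claw":1}
    - {"slide":[0,0,0],"twist":0,"claw":1}
    - {"slide":[0,0,-5],"twist":0,"claw":1}

```text
time: 17.05
tool_pos: [574.1, -238.0, 275.5]
eef_rot: [-0.043, 3.14, -0.0]
force: [-1.1, 0.1, -0.9]
grip_width: 21.9
grip_force: 30.0
```

Request:
step_arm:
  commands:
    - {"slide":[0,0,-4],"twist":0,"claw":1}
    - {"slide":[0,0,-4],"twist":0,"claw":1}
    - {"slide":[0,0,-4],"twist":0,"claw":1}
    - {"slide":[0,0,0],"twist":0,"claw":1}
    - {"slide":[0,0,0],"twist":0,"claw":1}

```text
time: 17.55
tool_pos: [573.6, -238.6, 262.9]
eef_rot: [-0.041, 3.141, 0.0]
force: [-0.2, -0.2, 0.4]
grip_width: 22.0
grip_force: 30.0
```

Request:
step_arm:
  commands:
    - {"slide":[0,0,-3],"twist":0,"claw":1}
    - {"slide":[0,0,-2.5],"twist":0,"claw":1}
    - {"slide":[0,0,0],"twist":0,"claw":1}
    - {"slide":[0,0,0],"twist":0,"claw":0.55}
    - {"slide":[0,0,0],"twist":0,"claw":0.55}

```text
time: 18.05
tool_pos: [573.5, -238.5, 257.2]
eef_rot: [0.041, -3.141, -0.0]
force: [-0.1, 0.2, 0.1]
grip_width: 36.1
grip_force: 0.0
```

Request:
step_arm:
  commands:
    - {"slide":[0,0,0],"twist":0,"claw":0.5}
    - {"slide":[0,0,15],"twist":0,"claw":0.5}
    - {"slide":[0,0,25],"twist":0,"claw":0.5}
    - {"slide":[0,0,25],"twist":0,"claw":0.5}
    - {"slide":[0,0,0],"twist":0,"claw":0.5}

```text
time: 18.55
tool_pos: [574.9, -238.4, 326.9]
eef_rot: [-0.042, 3.135, -0.004]
force: [-0.1, -0.6, 0.4]
grip_width: 46.0
grip_force: 0.0
```

Run:
```python
from h import *
o=get_obs();print(o["tool_pos"],o["grip_width"])
s=snapshot("wrist");P=cloud(s);h=cv2.cvtColor(s["image"],cv2.COLOR_RGB2HSV)
m=((h[...,0]<6)|(h[...,0]>174))&(h[...,1]>120)&(h[...,2]>40)&(abs(P[...,0]-572)<25)&(abs(P[...,1]+238)<25)
q=P[m];print(m.sum(),q[:,2].max());q=q[q[:,2]>q[:,2].max()-2.5];print("cap top",q.mean(0))
t=snapshot("top")
for b in blobs(t,46,(185,205,440,250)):print(b)
```

```text
[ 574.90342806 -238.38617279  326.91481743] 45.95593222463839
582 92.56452157701821
cap top [ 572.21616424 -238.5487925    90.8565585 ]
(array([387.5, 205.5]), np.int32(24), 110, array([ 516.5, -220.8,   46. ]))
(array([289.9, 220.8]), np.int32(28), 139, array([472.2,  95.6,  46. ]))
(array([200. , 230.4]), np.int32(274), 107, array([445.7, 385.1,  46. ]))
(array([228.2, 228.8]), np.int32(21), 70, array([449.4, 294.4,  46. ]))
(array([304.3, 232. ]), np.int32(32), 25, array([435.2,  49.4,  46. ]))
(array([377.9, 232.3]), np.int32(37), 12, array([ 430.4, -186.9,   46. ]))
```

Red vial seated (cap top at 90.5 mm). Going for the green one.

Request:
step_arm:
  commands:
    - {"slide":[-5,20,5],"twist":0,"claw":0.4}
    - {"slide":[-7,30,0],"twist":0,"claw":0.4}
    - {"slide":[-7,30,0],"twist":0,"claw":0.4}
    - {"slide":[-7,30,0],"twist":0,"claw":0.4}
    - {"slide":[-7,30,0],"twist":0,"claw":0.4}

```text
time: 19.15
tool_pos: [539.2, -95.8, 326.8]
eef_rot: [0.044, -3.139, -0.001]
force: [0.0, 0.3, 0.1]
grip_width: 55.3
grip_force: 0.0
```

Request:
step_arm:
  commands:
    - {"slide":[-7,30,0],"twist":0,"claw":0.4}
    - {"slide":[-7,30,0],"twist":0,"claw":0.4}
    - {"slide":[-7,30,0],"twist":0,"claw":0.4}
    - {"slide":[-7,30,0],"twist":0,"claw":0.4}
    - {"slide":[-7,30,0],"twist":0,"claw":0.4}

```text
time: 19.65
tool_pos: [503.8, 53.8, 326.9]
eef_rot: [0.043, -3.139, -0.0]
force: [0.4, -0.3, 0.1]
grip_width: 55.4
grip_force: 0.0
```

Request:
step_arm:
  commands:
    - {"slide":[-7,30,0],"twist":0,"claw":0.4}
    - {"slide":[-7,30,0],"twist":0,"claw":0.4}
    - {"slide":[-7,30,0],"twist":0,"claw":0.4}
    - {"slide":[-7,30,0],"twist":0,"claw":0.4}
    - {"slide":[-7,30,0],"twist":0,"claw":0.4}

```text
time: 20.15
tool_pos: [468.5, 203.3, 326.8]
eef_rot: [0.044, -3.139, 0.001]
force: [0.8, -0.3, -0.3]
grip_width: 55.3
grip_force: 0.0
```

Request:
step_arm:
  commands:
    - {"slide":[-7,30,0],"twist":0,"claw":0.4}
    - {"slide":[-7,30,0],"twist":0,"claw":0.4}
    - {"slide":[-7,30,0],"twist":0,"claw":0.4}
    - {"slide":[0,3,0],"twist":0,"claw":0.4}
    - {"slide":[0,0,0],"twist":0,"claw":0.4}

```text
time: 20.65
tool_pos: [448.0, 295.5, 326.9]
eef_rot: [0.047, -3.14, 0.001]
force: [0.3, -0.5, 0.0]
grip_width: 55.2
grip_force: 0.0
```

Run:
```python
from h import *
o=get_obs();print(o["tool_pos"],o["qpos"])
s=snapshot("wrist");print(cap(s,range(50,90)));cv2.imwrite("pics/w6.png",s["image"][:,:,::-1])
```

```text
[447.96310369 295.45305982 326.90311399] [ 0.01458876  0.53685454 -0.84586086  1.90664121  0.49951621  0.92432774
  0.52662569]
[(array([317., 199.]), np.int32(352), array([448.9, 296.1,  46.6]), array([449.4, 296.3]))]
```

View pics/w6.png

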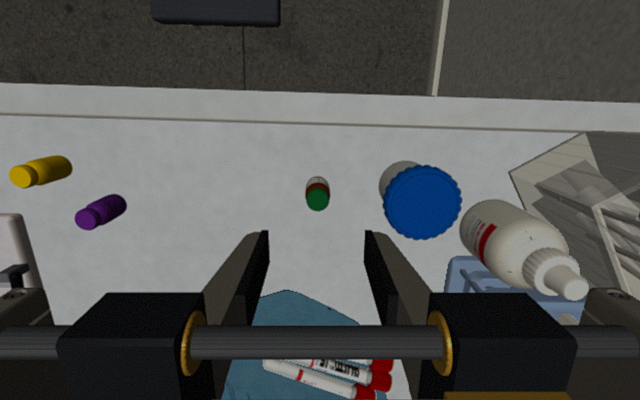

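The green vial is at (317,195), clear of the cup at (420,200), measured (449,296). Descending.

Request:
step_arm:
  commands:
    - {"slide":[1.2,0.5,-25],"twist":0,"claw":0.4}
    - {"slide":[0,0,-30],"twist":0,"claw":0.4}
    - {"slide":[0,0,-25],"twist":0,"claw":0.4}
    - {"slide":[0,0,-20],"twist":0,"claw":0.4}
    - {"slide":[0,0,-13],"twist":0,"claw":0.4}

```text
time: 21.2
tool_pos: [450.8, 293.1, 212.7]
eef_rot: [0.038, -3.139, 0.003]
force: [1.1, -0.2, -0.4]
grip_width: 55.2
grip_force: 0.0
```

Request:
step_arm:
  commands:
    - {"slide":[0,0,0],"twist":0,"claw":0.6}
    - {"slide":[0,0,0],"twist":0,"claw":0.7}
    - {"slide":[0,0,0],"twist":0,"claw":0.8}
    - {"slide":[0,0,0],"twist":0,"claw":1}
    - {"slide":[0,0,0],"twist":0,"claw":1}

```text
time: 21.7
tool_pos: [451.1, 295.1, 215.2]
eef_rot: [-0.041, 3.14, 0.001]
force: [0.1, -0.8, 3.1]
grip_width: 22.3
grip_force: 30.0
```

Request:
step_arm:
  commands:
    - {"slide":[0,0,15],"twist":0,"claw":1}
    - {"slide":[0,0,25],"twist":0,"claw":1}
    - {"slide":[0,0,30],"twist":0,"claw":1}
    - {"slide":[0,-10,25],"twist":0,"claw":1}
    - {"slide":[5,-20,15],"twist":0,"claw":1}

```text
time: 22.2
tool_pos: [455.0, 266.6, 327.6]
eef_rot: [-0.047, 3.138, 0.004]
force: [0.5, 0.7, -0.2]
grip_width: 22.3
grip_force: 30.0
```

Request:
step_arm:
  commands:
    - {"slide":[6,-27,0],"twist":0,"claw":1}
    - {"slide":[7,-27,0],"twist":0,"claw":1}
    - {"slide":[7,-27,0],"twist":0,"claw":1}
    - {"slide":[7,-27,0],"twist":0,"claw":1}
    - {"slide":[7,-27,0],"twist":0,"claw":1}

```text
time: 22.7
tool_pos: [489.8, 129.0, 325.5]
eef_rot: [-0.042, 3.14, -0.0]
force: [0.1, -0.5, -0.2]
grip_width: 22.2
grip_force: 30.0
```

Request:
step_arm:
  commands:
    - {"slide":[7,-27,0],"twist":0,"claw":1}
    - {"slide":[7,-27,0],"twist":0,"claw":1}
    - {"slide":[7,-27,0],"twist":0,"claw":1}
    - {"slide":[7,-27,0],"twist":0,"claw":1}
    - {"slide":[7,-27,0],"twist":0,"claw":1}

```text
time: 23.2
tool_pos: [524.9, -6.0, 325.6]
eef_rot: [-0.042, 3.14, -0.0]
force: [0.1, -0.6, -0.1]
grip_width: 21.9
grip_force: 30.0
```

Request:
step_arm:
  commands:
    - {"slide":[7,-27,0],"twist":0,"claw":1}
    - {"slide":[7,-27,0],"twist":0,"claw":1}
    - {"slide":[7,-27,0],"twist":0,"claw":1}
    - {"slide":[7,-27,0],"twist":0,"claw":1}
    - {"slide":[7,-27,0],"twist":0,"claw":1}

```text
time: 23.7
tool_pos: [559.9, -141.0, 325.6]
eef_rot: [-0.042, 3.141, -0.0]
force: [0.5, 0.1, -0.4]
grip_width: 22.1
grip_force: 30.0
```

Request:
step_arm:
  commands:
    - {"slide":[7,-22,0],"twist":0,"claw":1}
    - {"slide":[5,-10,0],"twist":0,"claw":1}
    - {"slide":[0,0,0],"twist":0,"claw":1}
    - {"slide":[0,0,0],"twist":0,"claw":1}
    - {"slide":[0,0,0],"twist":0,"claw":1}

```text
time: 24.2
tool_pos: [571.6, -170.3, 324.7]
eef_rot: [-0.045, 3.141, 0.001]
force: [0.3, -0.5, -0.9]
grip_width: 21.8
grip_force: 30.0
```

Run:
```python
from h import *
o=get_obs();print(o["tool_pos"],o["grip_width"],o["grip_force"])
s=snapshot("wrist");P=cloud(s);h=cv2.cvtColor(s["image"],cv2.COLOR_RGB2HSV)
m=(abs(h[...,0].astype(int)-70)<20)&(h[...,1]>120)&(h[...,2]>40)&(abs(P[...,0]-570)<25)&(abs(P[...,1]+172)<25)
q=P[m];q=q[q[:,2]>q[:,2].max()-2.5];print("cap top",q.mean(0))
m=(P[...,2]>59)&(P[...,2]<65)&(P[...,0]>535)&(P[...,0]<610)&(abs(P[...,1]+222)<90);print(cv2.minAreaRect(P[m][:,:2].astype(np.float32)))
cv2.imwrite("pics/w7.png",s["image"][:,:,::-1])
```

```text
[ 571.63125774 -170.25353178  324.72318367] 21.837713461957577 29.988107979297638
cap top [ 569.38061052 -170.40263056  156.42901437]
((572.329345703125, -222.04885864257812), (40.9845085144043, 137.0775604248047), 2.2331528663635254)
```

View pics/w7.png

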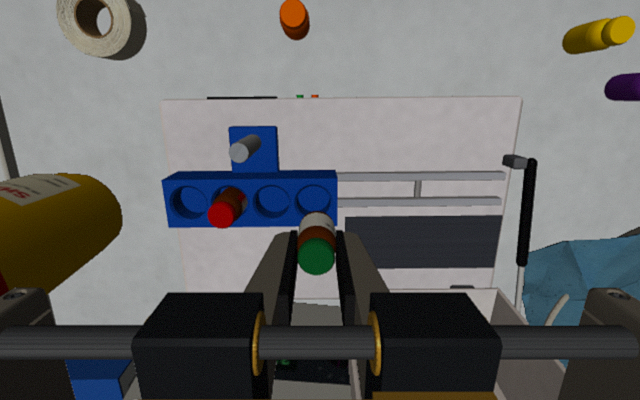

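The green vial is held at (317,245) above socket 0 at (314,200), and red stands in socket 2 at (225,205). Shift y by -2 and lower.

Request:
step_arm:
  commands:
    - {"slide":[0.6,-2,-15],"twist":0,"claw":1}
    - {"slide":[0,0,-20],"twist":0,"claw":1}
    - {"slide":[0,0,-8],"twist":0,"claw":1}
    - {"slide":[0,0,0],"twist":0,"claw":1}
    - {"slide":[0,0,-5],"twist":0,"claw":1}

```text
time: 24.75
tool_pos: [572.8, -173.7, 276.8]
eef_rot: [-0.042, 3.14, 0.0]
force: [0.6, 0.4, 0.3]
grip_width: 21.7
grip_force: 30.0
```

Request:
step_arm:
  commands:
    - {"slide":[0,0,-4],"twist":0,"claw":1}
    - {"slide":[0,0,-4],"twist":0,"claw":1}
    - {"slide":[0,0,-4],"twist":0,"claw":1}
    - {"slide":[0,0,0],"twist":0,"claw":1}
    - {"slide":[0,0,0],"twist":0,"claw":1}

```text
time: 25.25
tool_pos: [572.4, -174.0, 264.4]
eef_rot: [-0.041, 3.141, 0.0]
force: [0.1, 0.8, -0.2]
grip_width: 22.1
grip_force: 30.0
```

Request:
step_arm:
  commands:
    - {"slide":[0,1.5,-2],"twist":0,"claw":1}
    - {"slide":[0,0,-3],"twist":0,"claw":1}
    - {"slide":[0,0,0],"twist":0,"claw":1}
    - {"slide":[0,0,0],"twist":0,"claw":0.55}
    - {"slide":[0,0,0],"twist":0,"claw":0.55}

```text
time: 25.75
tool_pos: [572.4, -172.6, 259.4]
eef_rot: [0.041, -3.141, 0.0]
force: [0.3, -0.2, 0.2]
grip_width: 35.9
grip_force: 0.0
```

Request:
step_arm:
  commands:
    - {"slide":[0,0,0],"twist":0,"claw":0.5}
    - {"slide":[0,0,15],"twist":0,"claw":0.5}
    - {"slide":[0,0,25],"twist":0,"claw":0.5}
    - {"slide":[0,0,25],"twist":0,"claw":0.5}
    - {"slide":[0,0,0],"twist":0,"claw":0.5}

```text
time: 26.25
tool_pos: [573.7, -172.2, 328.8]
eef_rot: [-0.042, 3.135, -0.003]
force: [-0.7, 0.6, 0.6]
grip_width: 46.1
grip_force: 0.0
```

Run:
```python
from h import *
o=get_obs();print(o["tool_pos"],o["grip_width"])
s=snapshot("wrist");P=cloud(s);h=cv2.cvtColor(s["image"],cv2.COLOR_RGB2HSV)
H=h[...,0].astype(int)
for n,hm,y in(("g",abs(H-70)<20,-172),("r",(H<6)|(H>174),-238)):
    m=hm&(h[...,1]>120)&(h[...,2]>40)&(abs(P[...,0]-570)<25)&(abs(P[...,1]-y)<25)
    q=P[m];q=q[q[:,2]>np.percentile(q[:,2],98)-2.5];print(n,"cap top",len(q),q.mean(0))
m=(abs(P[...,2]-90)<3)&(abs(P[...,0]-526)<15)&(abs(P[...,1]+223)<20);print("post",np.median(P[m],0))
t=snapshot("top")
for b in blobs(t,46,(185,205,440,250)):print(b)
```

```text
[ 573.70673092 -172.24344146  328.82862331] 46.090562153671
g cap top 465 [ 569.90614307 -172.32727767   90.69052966]
r cap top 467 [ 572.04119495 -237.9796339    90.72530579]
post [ 526.74427099 -223.25022595   90.52372675]
(array([384.8, 205.5]), np.int32(13), 110, array([ 516.5, -212. ,   46. ]))
(array([289.8, 220.8]), np.int32(29), 139, array([472.2,  95.9,  46. ]))
(array([200. , 230.4]), np.int32(274), 108, array([445.8, 385.1,  46. ]))
(array([304.5, 232. ]), np.int32(32), 25, array([435.2,  48.9,  46. ]))
(array([377.9, 232.3]), np.int32(37), 12, array([ 430.4, -186.9,   46. ]))
```

Both are seated. Now to the post.

Request:
step_arm:
  commands:
    - {"slide":[-16,-17,0],"twist":0,"claw":0.5}
    - {"slide":[-16,-17,0],"twist":0,"claw":0.5}
    - {"slide":[-15,-17,0],"twist":0,"claw":0.5}
    - {"slide":[0,0,0],"twist":0,"claw":0.5}
    - {"slide":[0,0,-20],"twist":0,"claw":0.5}

```text
time: 26.85
tool_pos: [526.0, -224.0, 305.6]
eef_rot: [-0.039, 3.138, -0.002]
force: [0.7, -0.2, -1.0]
grip_width: 45.9
grip_force: 0.0
```

Request:
step_arm:
  commands:
    - {"slide":[0,0,-25],"twist":0,"claw":0.5}
    - {"slide":[0,0,-20],"twist":0,"claw":0.5}
    - {"slide":[0,0,-15],"twist":0,"claw":0.5}
    - {"slide":[0,0,0],"twist":0,"claw":0.5}
    - {"slide":[0,0,0],"twist":0,"claw":0.5}

```text
time: 27.35
tool_pos: [525.8, -223.0, 244.5]
eef_rot: [-0.043, 3.141, 0.001]
force: [0.9, 0.6, 0.9]
grip_width: 45.6
grip_force: 0.0
```

Request:
step_arm:
  commands:
    - {"slide":[0,0,0],"twist":0,"claw":0.8}
    - {"slide":[0,0,0],"twist":0,"claw":1}
    - {"slide":[0,0,0],"twist":0,"claw":1}
    - {"slide":[0,0,0],"twist":0,"claw":1}
    - {"slide":[0,0,0],"twist":0,"claw":1}

```text
time: 27.85
tool_pos: [525.5, -223.7, 244.8]
eef_rot: [-0.041, 3.141, -0.001]
force: [-0.8, 0.4, 2.9]
grip_width: 13.6
grip_force: 30.0
```

Request:
step_arm:
  commands:
    - {"slide":[0,4,0],"twist":0,"claw":1}
    - {"slide":[-0.3,8,0],"twist":0,"claw":1}
    - {"slide":[-0.3,10,0],"twist":0,"claw":1}
    - {"slide":[-0.4,10,0],"twist":0,"claw":1}
    - {"slide":[-0.4,10,0],"twist":0,"claw":1}

```text
time: 28.35
tool_pos: [523.9, -180.2, 244.8]
eef_rot: [0.042, -3.141, -0.0]
force: [-1.8, -0.6, 4.9]
grip_width: 13.3
grip_force: 30.0
```

Request:
step_arm:
  commands:
    - {"slide":[-0.4,10,0],"twist":0,"claw":1}
    - {"slide":[-0.4,10,0],"twist":0,"claw":1}
    - {"slide":[-0.4,10,0],"twist":0,"claw":1}
    - {"slide":[-0.4,10,0],"twist":0,"claw":1}
    - {"slide":[-0.4,10,0],"twist":0,"claw":1}

```text
time: 28.85
tool_pos: [521.9, -130.1, 244.8]
eef_rot: [-0.043, 3.141, 0.0]
force: [-1.0, 0.1, 4.6]
grip_width: 13.3
grip_force: 30.0
```

Request:
step_arm:
  commands:
    - {"slide":[-0.4,10,0],"twist":0,"claw":1}
    - {"slide":[-0.4,10,0],"twist":0,"claw":1}
    - {"slide":[-0.4,10,0],"twist":0,"claw":1}
    - {"slide":[-0.4,10,0],"twist":0,"claw":1}
    - {"slide":[-0.4,10,0],"twist":0,"claw":1}

```text
time: 29.35
tool_pos: [519.9, -80.6, 244.7]
eef_rot: [-0.043, 3.141, -0.001]
force: [0.2, -3.0, 4.8]
grip_width: 13.6
grip_force: 30.0
```

Request:
step_arm:
  commands:
    - {"slide":[-0.3,8,0],"twist":0,"claw":1}
    - {"slide":[0,2,0],"twist":0,"claw":1}
    - {"slide":[0,0,0],"twist":0,"claw":1}
    - {"slide":[0,0,0],"twist":0,"claw":1}
    - {"slide":[0,0,0],"twist":0,"claw":1}

```text
time: 29.85
tool_pos: [519.6, -70.5, 244.7]
eef_rot: [-0.043, 3.141, 0.001]
force: [-1.3, 0.8, 7.1]
grip_width: 13.6
grip_force: 30.0
```

Request:
step_arm:
  commands:
    - {"slide":[0,0,0],"twist":0,"claw":0.5}
    - {"slide":[0,0,0],"twist":0,"claw":0.5}
    - {"slide":[0,0,0],"twist":0,"claw":0.5}
    - {"slide":[0,0,20],"twist":0,"claw":0.5}
    - {"slide":[0,0,30],"twist":0,"claw":0.5}

```text
time: 30.35
tool_pos: [518.9, -71.5, 293.3]
eef_rot: [0.042, -3.137, -0.002]
force: [0.4, -1.4, -0.5]
grip_width: 46.1
grip_force: 0.0
```

Request:
step_arm:
  commands:
    - {"slide":[0,0,30],"twist":0,"claw":0.5}
    - {"slide":[0,0,25],"twist":0,"claw":0.5}
    - {"slide":[0,0,0],"twist":0,"claw":0.5}
    - {"slide":[0,0,0],"twist":0,"claw":0.5}
    - {"slide":[0,0,0],"twist":0,"claw":0.5}

```text
time: 30.85
tool_pos: [519.2, -71.7, 348.2]
eef_rot: [0.041, -3.139, -0.001]
force: [0.9, -0.8, -0.5]
grip_width: 45.7
grip_force: 0.0
```

Run:
```python
from h import *
o=get_obs();print(o["tool_pos"],o["grip_width"])
s=snapshot("wrist");P=cloud(s);h=cv2.cvtColor(s["image"],cv2.COLOR_RGB2HSV)
H=h[...,0].astype(int)
for n,hm,y in(("g",abs(H-70)<20,-20),("r",(H<6)|(H>174),-86)):
    m=hm&(h[...,1]>120)&(h[...,2]>40)&(abs(P[...,0]-567)<25)&(abs(P[...,1]-y)<25)
    q=P[m];print(n,len(q))
    if len(q):q=q[q[:,2]>np.percentile(q[:,2],98)-2.5];print("cap top",len(q),q.mean(0))
m=(abs(P[...,2]-90)<3)&(abs(P[...,0]-520)<15)&(abs(P[...,1]+71)<20);print("post",np.median(P[m],0))
w=snapshot("scene");pickle.dump(w,open("sc.pkl","wb"))
Q=cloud(w);v=cv2.cvtColor(w["image"],cv2.COLOR_RGB2HSV)[...,2]
m=(v<100)&(abs(Q[...,0]-700)<40)&(abs(Q[...,1]+65)<60)&(Q[...,2]>225)&(Q[...,2]<275);print("bar",m.sum(),np.median(Q[m],0),Q[m].min(0),Q[m].max(0))
cv2.imwrite("pics/f1.png",np.vstack([cv2.resize(s["image"],(480,300)),cv2.resize(w["image"][60:260,200:520],(480,300))])[:,:,::-1])
```

```text
[519.17842312 -71.74452721 348.22652245] 45.72390013076555
g 0
r 463
cap top 357 [566.75034534 -85.03675013  90.65374634]
post [520.35295798 -70.28597722  90.4347194 ]
bar 202 [709.47804623 -59.24391419 249.05822239] [ 701.57755828 -121.39193451  225.00466793] [718.15340969  -5.33083995 256.57502243]
```

View pics/f1.png

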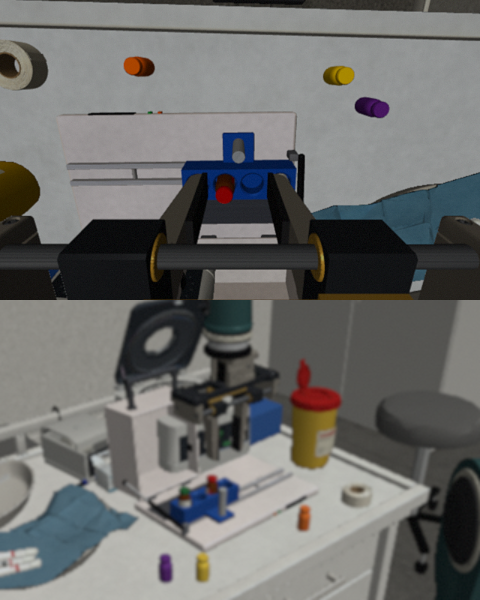

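Request:
step_arm:
  commands:
    - {"slide":[0,0,20],"twist":0,"claw":0.5}
    - {"slide":[0,0,35],"twist":0,"claw":0.5}
    - {"slide":[0,0,35],"twist":-7.5,"claw":0.5}
    - {"slide":[0,0,35],"twist":-7.5,"claw":0.5}
    - {"slide":[0,0,35],"twist":-7.5,"claw":0.5}

```text
time: 31.45
tool_pos: [519.5, -71.6, 509.9]
eef_rot: [-0.58, -3.086, -0.001]
force: [0.7, -0.4, 0.1]
grip_width: 45.9
grip_force: 0.0
```

Request:
step_arm:
  commands:
    - {"slide":[10,0.4,15],"twist":-7.5,"claw":0.5}
    - {"slide":[15,0.5,0],"twist":-7.5,"claw":0.5}
    - {"slide":[15,0.5,0],"twist":-7.5,"claw":0.5}
    - {"slide":[15,0.5,0],"twist":-7.5,"claw":0.5}
    - {"slide":[15,0.5,0],"twist":-7.5,"claw":0.5}

```text
time: 31.95
tool_pos: [590.4, -69.2, 523.2]
eef_rot: [-1.541, -2.736, 0.001]
force: [-0.6, 0.2, 0.1]
grip_width: 46.3
grip_force: 0.0
```

Request:
step_arm:
  commands:
    - {"slide":[15,0.5,0],"twist":-7.5,"claw":0.5}
    - {"slide":[15,0.5,0],"twist":-7.5,"claw":0.5}
    - {"slide":[15,0.5,0],"twist":-7.5,"claw":0.5}
    - {"slide":[15,0.5,0],"twist":-7,"claw":0.5}
    - {"slide":[0,0,0],"twist":0,"claw":0.5}

```text
time: 32.45
tool_pos: [650.9, -66.9, 522.5]
eef_rot: [-2.181, -2.259, 0.001]
force: [0.3, 0.6, 0.5]
grip_width: 45.6
grip_force: 0.0
```

Run:
```python
from h import *
o=get_obs();print(o["tool_pos"],o["eef_rot"],o["grip_width"])
s=snapshot("wrist");P=cloud(s);v=cv2.cvtColor(s["image"],cv2.COLOR_RGB2HSV)[...,2]
m=(v<100)&(abs(P[...,0]-710)<30)&(abs(P[...,1]+65)<30)&(abs(P[...,2]-250)<15);q=P[m];print(m.sum());print(q.min(0),q.max(0),q.mean(0)) if len(q) else 0
Q=cloud(pickle.load(open("top.pkl","rb")))
b=(Q[...,2]>295)&(Q[...,2]<500)&(Q[...,1]>-200)&(Q[...,1]<40)&(Q[...,0]>550);print("tall",Q[b].min(0),Q[b].max(0))
```

```text
[650.88221351 -66.88132356 522.48721695] [-2.18086367e+00 -2.25855943e+00  1.32789959e-03] 45.60683964296143
967
[706.08151596 -94.93292271 246.71186338] [718.87989934 -35.05476443 256.5469445 ] [712.03305811 -64.04719586 252.66794106]
tall [ 822.50352582 -199.69413379  295.28772439] [ 869.49756635 -113.74101008  345.9267363 ]
```

Request:
step_arm:
  commands:
    - {"slide":[20,1,0],"twist":0,"claw":0.5}
    - {"slide":[20,1,0],"twist":0,"claw":0.5}
    - {"slide":[21,0,0],"twist":0,"claw":0.5}
    - {"slide":[0,0,0],"twist":0,"claw":0.5}
    - {"slide":[0,0,-20],"twist":0,"claw":0.5}

```text
time: 33.0
tool_pos: [710.6, -64.7, 506.3]
eef_rot: [2.178, 2.261, 0.004]
force: [0.6, 0.1, 0.8]
grip_width: 46.2
grip_force: 0.0
```

Request:
step_arm:
  commands:
    - {"slide":[0,0,-25],"twist":0,"claw":0.5}
    - {"slide":[0,0,-25],"twist":0,"claw":0.5}
    - {"slide":[0,0,-20],"twist":0,"claw":0.5}
    - {"slide":[0,0,-11],"twist":0,"claw":0.5}
    - {"slide":[0,0,0],"twist":0,"claw":0.5}

```text
time: 33.5
tool_pos: [709.7, -65.5, 421.8]
eef_rot: [-2.179, -2.259, 0.004]
force: [0.4, -0.3, 0.2]
grip_width: 46.1
grip_force: 0.0
```

Request:
step_arm:
  commands:
    - {"slide":[0,0,0],"twist":0,"claw":0.8}
    - {"slide":[0,0,0],"twist":0,"claw":1}
    - {"slide":[0,0,0],"twist":0,"claw":1}
    - {"slide":[0,0,0],"twist":0,"claw":1}
    - {"slide":[0,0,0],"twist":0,"claw":1}

```text
time: 34.0
tool_pos: [711.0, -65.0, 424.2]
eef_rot: [2.181, 2.259, 0.002]
force: [1.3, 0.4, 1.5]
grip_width: 10.9
grip_force: 30.0
```

Request:
step_arm:
  commands:
    - {"slide":[-10.8,-0.4,1.9],"twist":0,"claw":1}
    - {"slide":[-22.1,-0.8,2],"twist":0,"claw":1}
    - {"slide":[-22.1,-0.8,-0.2],"twist":0,"claw":1}
    - {"slide":[-22,-0.8,-2.3],"twist":0,"claw":1}
    - {"slide":[-21.6,-0.8,-4.6],"twist":0,"claw":1}

```text
time: 34.5
tool_pos: [611.5, -68.6, 421.5]
eef_rot: [2.18, 2.258, 0.004]
force: [3.3, -0.4, 1.7]
grip_width: 11.0
grip_force: 30.0
```

Request:
step_arm:
  commands:
    - {"slide":[-21.1,-0.7,-6.7],"twist":0,"claw":1}
    - {"slide":[-20.3,-0.7,-8.8],"twist":0,"claw":1}
    - {"slide":[-19.4,-0.7,-10.8],"twist":0,"claw":1}
    - {"slide":[-18.2,-0.6,-12.6],"twist":0,"claw":1}
    - {"slide":[-16.9,-0.6,-14.4],"twist":0,"claw":1}

```text
time: 35.0
tool_pos: [515.6, -71.8, 367.3]
eef_rot: [2.18, 2.258, 0.003]
force: [4.8, -0.6, -4.5]
grip_width: 11.1
grip_force: 30.0
```

Request:
step_arm:
  commands:
    - {"slide":[-15.2,-0.5,-16],"twist":0,"claw":1}
    - {"slide":[-13.6,-0.5,-17.4],"twist":0,"claw":1}
    - {"slide":[-11.8,-0.4,-18.7],"twist":0,"claw":1}
    - {"slide":[0,0,0],"twist":0,"claw":1}
    - {"slide":[0,0,0],"twist":0,"claw":1}

```text
time: 35.5
tool_pos: [475.5, -73.3, 314.7]
eef_rot: [2.182, 2.26, 0.001]
force: [1.5, 0.8, -2.1]
grip_width: 11.1
grip_force: 30.0
```

Request:
step_arm:
  commands:
    - {"slide":[-9.8,-0.3,-19.8],"twist":0,"claw":1}
    - {"slide":[-7.9,-0.3,-20.7],"twist":0,"claw":1}
    - {"slide":[-5.8,-0.2,-21.4],"twist":0,"claw":1}
    - {"slide":[-2.5,0,-13],"twist":0,"claw":1}
    - {"slide":[-1.1,0,-8],"twist":0,"claw":1}

```text
time: 36.0
tool_pos: [449.8, -74.0, 233.1]
eef_rot: [2.18, 2.258, 0.002]
force: [-3.9, 0.4, 43.6]
grip_width: 11.0
grip_force: 30.0
```

Request:
step_arm:
  commands:
    - {"slide":[0,0,-3],"twist":0,"claw":1}
    - {"slide":[0,0,0],"twist":0,"claw":1}
    - {"slide":[0,0,0],"twist":0,"claw":0.5}
    - {"slide":[0,0,0],"twist":0,"claw":0.5}
    - {"slide":[0,0,0],"twist":0,"claw":0.5}

```text
time: 36.5
tool_pos: [448.1, -74.3, 228.9]
eef_rot: [-2.182, -2.26, 0.001]
force: [-0.1, -0.2, -0.5]
grip_width: 32.9
grip_force: 0.0
```

Request:
step_arm:
  commands:
    - {"slide":[0,0,20],"twist":0,"claw":0.5}
    - {"slide":[0,0,30],"twist":0,"claw":0.5}
    - {"slide":[0,0,35],"twist":0,"claw":0.5}
    - {"slide":[0,-15,35],"twist":0,"claw":0.5}
    - {"slide":[0,-25,30],"twist":0,"claw":0.5}

```text
time: 37.0
tool_pos: [448.3, -113.2, 380.4]
eef_rot: [-2.178, -2.264, -0.0]
force: [1.6, -0.3, -0.1]
grip_width: 45.7
grip_force: 0.0
```

Request:
step_arm:
  commands:
    - {"slide":[0,-35,0],"twist":0,"claw":0.5}
    - {"slide":[0,-35,0],"twist":0,"claw":0.5}
    - {"slide":[0,-35,0],"twist":0,"claw":0.5}
    - {"slide":[0,-30,0],"twist":0,"claw":0.5}
    - {"slide":[0,0,0],"twist":0,"claw":0.5}

```text
time: 37.5
tool_pos: [447.4, -253.5, 378.2]
eef_rot: [-2.189, -2.252, 0.002]
force: [-0.2, 0.8, 0.0]
grip_width: 46.3
grip_force: 0.0
```

Run:
```python
from h import *
o=get_obs();print(o["tool_pos"],o["force"],o["grip_width"])
s=snapshot("top");P=cloud(s);w=snapshot("scene");Q=cloud(w)
for n,C in(("top",P),("scene",Q)):
    m=(C[...,0]>510)&(C[...,0]<660)&(C[...,1]>-130)&(C[...,1]<-5)&(C[...,2]>90)&(C[...,2]<140)
    A=np.c_[C[m][:,:2],np.ones(m.sum())];print(n,m.sum(),np.linalg.lstsq(A,C[m][:,2],rcond=None)[0],np.median(C[m][:,2]))
v=cv2.cvtColor(w["image"],cv2.COLOR_RGB2HSV)[...,2]
m=(v<100)&(abs(Q[...,0]-450)<15)&(abs(Q[...,1]+72)<40)&(Q[...,2]>40)&(Q[...,2]<90);print("bar top",m.sum(),Q[m].max(0))
for b in blobs(s,46,(185,205,440,250)):print(b)
cv2.imwrite("pics/f2.png",np.hstack([s["image"][120:260,180:450].repeat(2,0)[:, :].repeat(1,1),w["image"][80:360,120:460]])[:,:,::-1])
```

```text
[ 447.37818742 -253.54302601  378.18501607] [-0.17931406  0.82360144  0.04240059] 46.30352556960011
top 1909 [-7.58368361e-04  4.39173155e-03  1.11512043e+02] 110.8065894071831
scene 1199 [ 4.45448919e-04 -9.46276567e-04  1.13441274e+02] 113.75320724307173
bar top 79 [457.17388668 -32.17135471  63.40214405]
(array([289.9, 220.7]), np.int32(27), 139, array([472.3,  95.4,  46. ]))
(array([200.1, 230.4]), np.int32(275), 107, array([445.7, 385. ,  46. ]))
(array([304.3, 232. ]), np.int32(32), 25, array([435.2,  49.4,  46. ]))
(array([377.9, 232.3]), np.int32(37), 12, array([ 430.4, -186.9,   46. ]))
```

View pics/f2.png

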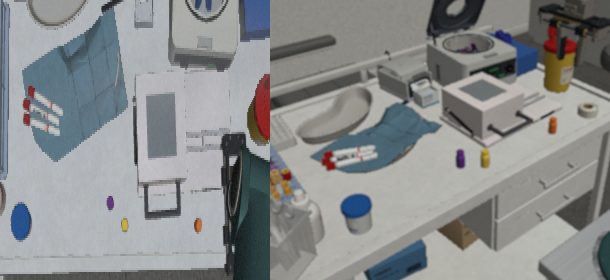

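The hood top is level at 111–113 mm, so it is shut. The table shows only decoys and bystanders, and the arm is clear of everything.

```bash
python3 -c "
from bench import *
print(hand_in())"
```

```text
the job is handed in; nothing more can be done
None
```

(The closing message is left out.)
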